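Hold the bored hot-dog roll hole-up

TASK

Three crusty rolls lie on the white cutting board, and one of them has been bored from one end for a sausage. Find the bored roll, pick it up and turn it so that its hole faces straight up, and finish while still holding it steady like that in the gripper, well clear above the board (a hand's breadth under it), ready for the sausage to be dropped in. The other two rolls must be left lying on the board, and everything around the board left as it is.

Things in the scene. Friction and masses are not known exactly. Their poses are not given: they have to be found in the camera images.
- roll_bored_mid (a point): Centre of the bored roll: hard crusty bread, about 100 g, 120 mm long, 58 mm across and high, lying at any yaw on a narrow flat sole 30 mm wide. Its x axis runs along its length and points to the bored end, z up while it lies so. The bored end is cut flat, pale crumb; the other is closed and rounded.
- hole_mouth (a point): Centre of the mouth of the round blind hole (32 mm across, 85 mm deep along the axis) in the bored roll, 60 mm from the roll's centre along its x axis; same axes as the roll.
- blind_end (a point): Middle of the closed end of the bored roll, 60 mm from its centre against its x axis; same axes as the roll.
- roll_plain_a_mid (a point): Centre of a roll that is not bored: same size and crust, both ends closed and rounded, about 120 g; x along its length, lying on the board with its centre 29 mm above the board.
- roll_plain_b_mid (a point): Centre of the second roll that is not bored, like the first.
- board: White plastic cutting board fixed to the table, 457 mm (its x) by 610 mm (its y) by 19 mm thick; origin at the centre of its underside, on the table. Fixed beside it on the table: at the left (y about 0.8, x about 0.33) a bun warmer 100 mm high with spikes up to 295 mm, at the right (y about -0.74, x about 0.62) a pan 66 mm high.
- ketchup: Red squeeze bottle, 66 mm across, 216 mm high, standing; origin at the centre of its underside.
- mustard: Yellow squeeze bottle, 66 mm across, 216 mm high, standing; origin at the centre of its underside.
- spice: Amber spice jar with a black cap, 52 mm across, 110 mm high, standing; origin at the centre of its underside.
- tongs: Steel serving tongs lying on the table at the right of the board, 260 mm long (its x), 60 mm wide, 21 mm high; origin at the centre of the underside.
- cup: Blue paper cup, 86 mm across the rim, 110 mm high, standing; origin at the centre of its underside.
Mind the look-alikes: they are no part of the job. What is shaped like the part that bears roll_bored_mid but red is not meant. Leave any red look-alike of the part that bears roll_plain_a_mid alone.

How it is judged:
By the outcome, as a careful person would: the job done as asked, in the order asked, and still so for the second after the job is handed in, while the arm keeps its last pose, push and grip.
It also fails if it takes over 54 s, if anything falls off the work surface, if the arm or the gripper's body presses on something with over 40 N, if the wrist force passes 120 N, or if a joint passes its speed limit or range.

ROBOT

A 7-joint arm with a two-finger parallel gripper is mounted at the origin on the work surface. World frame = base frame: x ahead of the robot, y to its left, z up, the work surface at z = 0. Lengths are in m, angles in degrees, forces in N, time in s.
With the tool pointing down it reaches from about 0.4 to 0.875 m from the base axis. Payload 6.5 kg.
Tool frame: the origin (TCP) lies midway between the tips of the shut fingers; the grasp point (between the pads) lies 19 mm behind it; z points along the fingers, y is the line along which they close (so a half turn about z gives the same grasp; the last joint's range is limited). The gripper opens to 85 mm and grips with 20 to 120 N. Pads are 22 mm wide; open, the fingers measure 114 mm over their backs; the gripper's body (76 mm by 85 mm) begins 54 mm behind the grasp point. The pads swing forward as they close: fully open they stand 13 mm farther back than shut.
Start: joints at [-68.136, 30.733, -0.252, 88.115, 0.149, 61.152, -4.079], TCP at [0.281, 0.586, 0.231] pointing down, gripper open.
Joint ranges: [-154.64, 154.64], [-21.42, 123.67], [-72.66, 72.17], [13.99, 137.28], [-74.86, 254.86], [10.95, 109.41], [-158.01, 158.01]. Speed limits (degrees/s): [136.94, 136.94, 180, 180, 180, 180, 180].

INTERFACE

Orientations are given as a 3x3 rotation matrix whose columns are the frame's x, y, z axes.
In Python, from workcell import telemetry, optics, workorder gives the robot as it stands. The module is installed in compiled form; this text tells all that it offers.
- The arm moves only by the tool apply_moves, never from a script. Its argument "targets" is a list of rows, each a list of 7 numbers: the turn, a rotation vector about the tool's x, y, z in degrees, then the shift along the tool's x, y, z in m, then the opening, from -1 (shut) to 1 (fully open). In form: [[wx, wy, wz, x, y, z, grip], ...]. A call has 1 to 5 rows; each row shifts and turns the commanded pose from where the row before left it, along the tool's axes as they then stand; what a row does not reach is not made up. A row lasts 1/8 s, in which the tool goes at most 62.5 mm and 10.7 degrees, less where a joint would pass 70% of its speed; a pose out of reach is approached as far as the arm can. A call with a gripper value outside its range is refused whole. The fingers move at their own pace and stop on an object; "grip_force" is the grip in N (left out, the last holds). Time passes only in rows, so rows that do not move let the fingers close. It gives the time, the measured TCP pose, the force, the opening and the grip force at its end, in the units of the state.
- telemetry.get_obs(): the state, without advancing time (a new reading comes with each control period).
- optics.capture(name): name is "scene" or "top"; returns the picture (480x640x3 uint8, blue, green, red); there is no depth.
- optics.camera_model(name): a dict with "fx", "fy", "cx", "cy" (pixels), "pose" (4x4, takes a point from camera to world coordinates). Camera axes: x right, y down, z forward; pixel columns grow to the right and rows downward; lengths in m; the calibration is good to about 2 mm. A picture is of the moment at which its call begins. camera_model takes no time and is no camera call.
- workorder.job_done(): hands the job in; it is judged then, once.
The state is a dict: "time_s": time; "joints": joint angles; "joint_vel": joint speeds; "joint_efforts": joint torques, N m; "tool_pos": TCP position; "tool_rot": TCP orientation; "wrist_force": force on the tool from outside, world axes, zero at the start; "wrist_torque": the same for the moment, N m; "grip_width": opening from 0.0 (shut) to 1.0 (fully open); "grasp_force": force on a finger pad.
Only numpy, scipy, OpenCV 4.12 (cv2) and the standard library are available. Lean on these libraries where they do the work, as an engineer would, in place of code of your own. Each camera call takes 0.05 s, during which the arm holds its last target. There are 200 camera calls.

## Working session

There is one attempt and no reset: what is moved stays moved. The work goes in short steps, Python scripts to look and compute and a tool call to move; the robot and the scene stay as the last step left them, time stands still between calls to the robot, and variables do not carry over. Pictures are saved under pics/ and viewed, at most 10 in all, crops included, and the job is handed in when it is done.

Besides the shell and the picture viewer there is one more tool, called after "Request:" in YAML: its name, and indented under it one key for each argument. apply_moves: Moves the arm, as the interface text tells. Its arguments: {"type":"object","properties":{"targets":{"type":"array"},"grip_force":{"type":"number"}},"required":["targets"]}

```bash
mkdir -p pics
python3 - <<'E'
from workcell import telemetry, optics
import cv2, numpy as np
np.set_printoptions(precision=4,suppress=True)
for n in("scene","top"):
    cv2.imwrite(f"pics/{n}0.png",optics.capture(n)); m=optics.camera_model(n); print(n,m["fx"],m["fy"],m["cx"],m["cy"]);print(np.array(m["pose"]))
o=telemetry.get_obs()
for k,v in o.items(): print(k,np.array(v))
E
```

```text
scene 515.0494278656769 515.0494278656769 320.7160161501429 253.04167589544846
[[-0.4046  0.6141 -0.6776  1.4697]
 [ 0.9144  0.283  -0.2896  0.4832]
 [ 0.0139 -0.7368 -0.676   1.1218]
 [ 0.      0.      0.      1.    ]]
top 473.1140995303767 473.1140995303767 314.0580941460543 240.84346651245198
[[ 0.0231 -0.9936  0.1104  0.2882]
 [-0.9996 -0.0213  0.0178  0.0327]
 [-0.0154 -0.1108 -0.9937  1.5672]
 [ 0.      0.      0.      1.    ]]
time_s 0.1
joints [-68.1356  30.7723  -0.2534  88.164    0.1498  61.1519  -4.0797]
joint_vel [ 0.1371 -0.2184  0.0442 -0.1887  0.0495 -0.1647  0.0598]
joint_efforts [  0.0026 -58.4571   1.052  -25.9781   0.0126   0.0045  -0.    ]
tool_pos [0.2812 0.5854 0.2305]
tool_rot [[-0.9014  0.4329 -0.0005]
 [ 0.4329  0.9014 -0.0014]
 [-0.0001 -0.0015 -1.    ]]
wrist_force [ 0.4742 -0.7465 -0.262 ]
wrist_torque [-0.0376 -0.0317 -0.0499]
grasp_force 0.0
grip_width 0.9965599788042451
```

View pics/scene0.png

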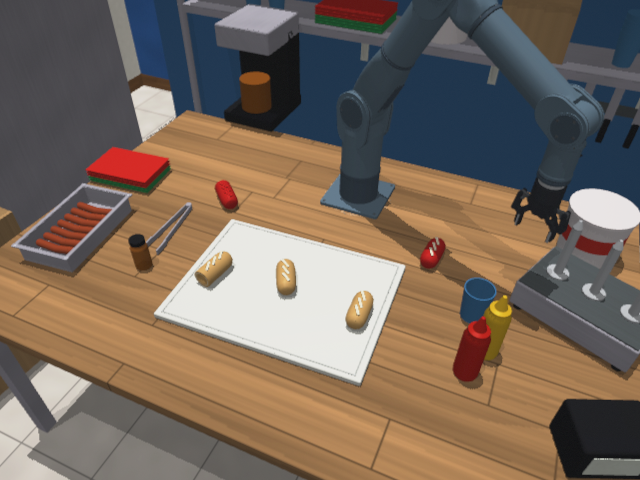

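View pics/top0.png

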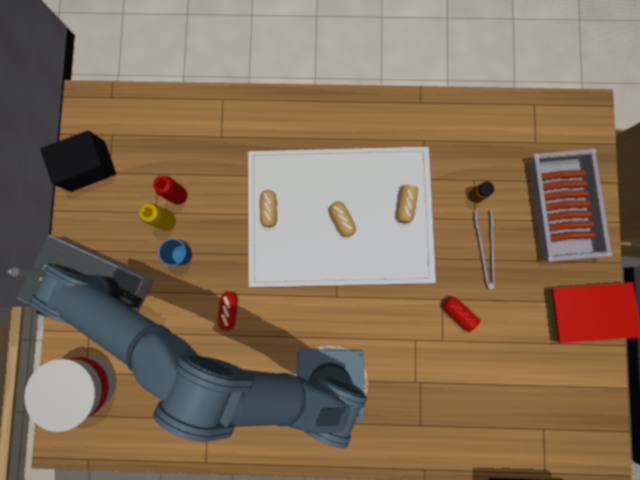

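The scene view shows three tan rolls at about (213,268), (286,276) and (360,309). In the top view they are at (407,204), (342,218) and (268,208). The red look-alikes, at scene (227,194) and (433,252), lie off the board. I'll enlarge the three candidates and measure them in the same round.

```bash
cat > h.py <<'E'
import cv2, numpy as np
from workcell import telemetry, optics
np.set_printoptions(precision=4,suppress=True)
def ray(n,uv,z):
    m=optics.camera_model(n);P=np.array(m["pose"])
    d=P[:3,:3]@np.array([(uv[0]-m["cx"])/m["fx"],(uv[1]-m["cy"])/m["fy"],1]);c=P[:3,3]
    return c+d*(z-c[2])/d[2]
def proj(n,p):
    m=optics.camera_model(n);P=np.array(m["pose"]);q=P[:3,:3].T@(np.array(p)-P[:3,3])
    return np.array([m["fx"]*q[0]/q[2]+m["cx"],m["fy"]*q[1]/q[2]+m["cy"]])
E
python3 - <<'E'
from h import *
S=cv2.imread("pics/scene0.png");T=cv2.imread("pics/top0.png")
c=lambda I,u,v:cv2.resize(I[v-28:v+28,u-28:u+28],(260,260),interpolation=cv2.INTER_CUBIC)
cv2.imwrite("pics/crop.png",np.vstack([np.hstack([c(S,213,268),c(S,286,276),c(S,360,309)]),np.hstack([c(T,407,204),c(T,342,218),c(T,268,208)])]))
for n,I,roi in(("top",T,(250,150,430,284)),("scene",S,(165,225,400,365))):
    hsv=cv2.cvtColor(I,cv2.COLOR_BGR2HSV);m=np.zeros(I.shape[:2],np.uint8)
    x0,y0,x1,y1=roi;m[y0:y1,x0:x1]=cv2.inRange(hsv,(5,60,60),(30,255,255))[y0:y1,x0:x1]
    m=cv2.morphologyEx(m,cv2.MORPH_CLOSE,np.ones((7,7)))
    for k in cv2.findContours(m,0,2)[0]:
        if 300<cv2.contourArea(k)<2500:
            (u,v),s,a=cv2.minAreaRect(k);B=cv2.boxPoints(((u,v),s,a))
            e=[(B[i]+B[(i+1)%4])/2 for i in range(4)]
            i=0 if np.linalg.norm(e[0]-e[2])>np.linalg.norm(e[1]-e[3]) else 1
            W=[ray(n,e[i+j],.048) for j in(0,2)]
            print(n,(u,v),s,"mid",ray(n,(u,v),.048),"ends",W[0],W[1],"len",np.linalg.norm(W[0]-W[1]))
E
```

```text
top (341.9000549316406, 218.80003356933594) (36.224300384521484, 16.994115829467773) mid [ 0.5309 -0.0287  0.048 ] ends [ 0.5838 -0.0014  0.048 ] [ 0.4785 -0.0557  0.048 ] len 0.11843080922941134
top (268.0, 208.0) (36.0, 16.0) mid [0.5616 0.2127 0.048 ] ends [0.6213 0.2147 0.048 ] [0.5023 0.2107 0.048 ] len 0.11907972150233175
top (406.5699462890625, 203.50999450683594) (17.39482879638672, 37.90092468261719) mid [ 0.5855 -0.2378  0.048 ] ends [ 0.6479 -0.2465  0.048 ] [ 0.5237 -0.2293  0.048 ] len 0.12534902718135782
scene (359.15521240234375, 309.362060546875) (20.98357391357422, 39.92449951171875) mid [0.5592 0.2126 0.048 ] ends [0.4846 0.207  0.048 ] [0.6286 0.2177 0.048 ] len 0.14433181047490465
scene (384.0, 324.5) (79.0, 30.0) mid [0.5817 0.2924 0.048 ] ends [0.4418 0.245  0.048 ] [0.7027 0.3333 0.048 ] len 0.27537890406851917
scene (285.5, 276.5) (35.0, 19.0) mid [ 0.5297 -0.0295  0.048 ] ends [ 0.4627 -0.0633  0.048 ] [0.5921 0.002  0.048 ] len 0.14498306976049613
```

View pics/crop.png

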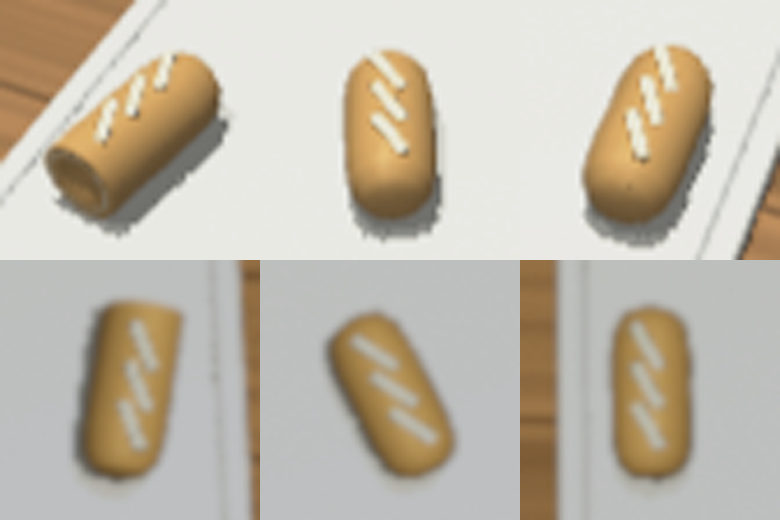

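Three tan rolls could be the one, at scene (213,268), (286,276) and (360,309). Only (213,268), which is top (407,204), fits: in the crop its near-left end is cut flat with a dark round hole, while the other two are rounded at both ends. The bored end points away from the robot. Its centre is about (0.583,-0.237), with yaw about -8°.

I'll raise the tool first, then swing over.

Request:
apply_moves:
  targets:
    - [0, 0, 0, 0, 0, -0.06, 1]
    - [0, 0, 0, 0, 0, -0.06, 1]
    - [0, 0, 0, -0.035, -0.034, -0.02, 1]
    - [0, 0, 0, -0.039, -0.038, 0, 1]
    - [0, 0, 0, -0.039, -0.038, 0, 1]

```text
time_s: 0.72
tool_pos: [0.3361, 0.4361, 0.3712]
tool_rot: [[-0.901, 0.433, 0.0], [0.433, 0.901, -0.0], [-0.0, -0.0, -1.0]]
wrist_force: [0.9, -0.2, -0.9]
grip_width: 1.001
grasp_force: 0.0
```

Request:
apply_moves:
  targets:
    - [0, 0, 0, -0.039, -0.038, 0, 1]
    - [0, 0, 0, -0.039, -0.038, 0, 1]
    - [0, 0, 0, -0.039, -0.038, 0, 1]
    - [0, 0, 0, -0.039, -0.038, 0, 1]
    - [0, 0, 0, -0.039, -0.038, 0, 1]

```text
time_s: 1.35
tool_pos: [0.4293, 0.1803, 0.3711]
tool_rot: [[-0.901, 0.433, -0.0], [0.433, 0.901, -0.0], [0.0, -0.0, -1.0]]
wrist_force: [1.0, -0.7, 0.4]
grip_width: 0.997
grasp_force: 0.0
```

Request:
apply_moves:
  targets:
    - [0, 0, 0, -0.039, -0.038, 0, 1]
    - [0, 0, 0, -0.039, -0.038, 0, 1]
    - [0, 0, 0, -0.039, -0.038, 0, 1]
    - [0, 0, 0, -0.039, -0.038, 0, 1]
    - [0, 0, 0, -0.039, -0.038, 0, 1]

```text
time_s: 1.98
tool_pos: [0.5229, -0.0751, 0.3711]
tool_rot: [[-0.902, 0.433, -0.0], [0.433, 0.902, 0.0], [0.0, 0.0, -1.0]]
wrist_force: [0.2, 0.7, 1.0]
grip_width: 1.002
grasp_force: 0.0
```

```bash
cat >> h.py <<'E'
from scipy.spatial.transform import Rotation as Ro
def fkR(j):
    j=np.array(j);return (Ro.from_euler('ZYZYZYZ'[:3],[-j[0],j[1],-j[2]],degrees=True)*Ro.from_euler('YZY',[j[3],-j[4],j[5]],degrees=True)*Ro.from_euler('Z',-j[6],degrees=True)).as_matrix()@np.array([[0,-1,0],[1,0,0],[0,0,1.]])
def togo(p,R):  # shift and turn from the present pose, in tool axes
    o=telemetry.get_obs();T=np.array(o["tool_rot"])
    print("t",o["time_s"],"tcp",np.array(o["tool_pos"]),"shift",T.T@(np.array(p)-o["tool_pos"]),"turn",Ro.from_matrix(T.T@R).as_rotvec(degrees=True))
    print("joints",np.array(o["joints"]),"F",np.array(o["wrist_force"]),"grip",o["grip_width"],o["grasp_force"]);return o
def Rdown(yaw):  # roll x at yaw, tool x = -roll x, tool z down
    a=np.radians(yaw);d=np.array([np.cos(a),np.sin(a),0]);z=np.array([0,0,-1.]);return np.c_[-d,np.cross(z,-d),z]
E
python3 - <<'E'
from h import *
o=togo((.583,-.237,.30),Rdown(-8)); print(np.array(o["tool_rot"]));print(fkR(o["joints"]))
E
```

```text
t 1.975 tcp [ 0.5229 -0.0751  0.3711] shift [-0.1243 -0.12    0.0711] turn [  0.0081  -0.0126 -17.6305]
joints [-19.5764  11.9278  27.3688  97.3852  -5.7414  72.0854  73.427 ] F [0.2395 0.73   1.0332] grip 1.0023005768315196 0.0
[[-0.9016  0.4326 -0.0002]
 [ 0.4326  0.9016  0.0002]
 [ 0.0002  0.0001 -1.    ]]
[[-0.9016  0.4326 -0.0002]
 [ 0.4326  0.9016  0.0002]
 [ 0.0002  0.0001 -1.    ]]
```

The orientation model matches exactly. I'm carrying on to a point above the roll.

Request:
apply_moves:
  targets:
    - [0, 0, 0, -0.041, -0.04, 0, 1]
    - [0, 0, 0, -0.041, -0.04, 0, 1]
    - [0, 0, 0, -0.042, -0.04, 0, 1]
    - [0, 0, -9, 0, 0, 0.03, 1]
    - [0, 0, -8.6, 0, 0, 0.03, 1]

```text
time_s: 2.6
tool_pos: [0.5823, -0.2363, 0.3099]
tool_rot: [[-0.991, 0.137, -0.001], [0.137, 0.991, -0.0], [0.001, -0.0, -1.0]]
wrist_force: [0.5, 0.6, 0.7]
grip_width: 0.999
grasp_force: 0.0
```

Run:
```python
from h import *
o=togo((.583,-.237,.029),Rdown(-8))
T=optics.capture("top");S=optics.capture("scene")
c=lambda I,u,v:cv2.resize(I[v-50:v+50,u-50:u+50],(390,390),interpolation=cv2.INTER_CUBIC)
cv2.imwrite("pics/above.png",np.hstack([c(S,213,250),c(T,407,204)]))
# rim/edge check: project predicted roll outline points into the original pictures
a=np.radians(-8);d=np.array([np.cos(a),np.sin(a),0]);n=np.array([-d[1],d[0],0]);p=np.array([.583,-.237,.048])
for nm,x in(("mouth",p+.06*d),("mouthtop",p+.06*d+[0,0,.029]),("mouthL",p+.06*d+.029*n),("mouthR",p+.06*d-.029*n),("blind",p-.06*d)): print(nm,proj("scene",x),proj("top",x))
I=cv2.imread("pics/scene0.png");I=cv2.resize(I[238:298,183:243],(480,480),interpolation=cv2.INTER_CUBIC)
for x,col in((p+.06*d,(0,0,255)),(p+.06*d+[0,0,.029],(0,255,0)),(p+.06*d+.029*n,(255,0,0)),(p+.06*d-.029*n,(255,0,0)),(p-.06*d,(0,0,255))):
    u=(proj("scene",x)-[183,238])*8;cv2.circle(I,tuple(int(k) for k in u),4,col,-1)
cv2.imwrite("pics/chk.png",np.hstack([I[:390,:390],c(T,407,204)]) if 0 else I)
```

```text
t 2.6 tcp [ 0.5823 -0.2363  0.3099] shift [-0.0009 -0.0005  0.2809] turn [-0.0155 -0.0337  0.1472]
joints [ -0.6783  26.2145  26.7118  87.673  -12.2491  69.0588 110.2084] F [0.4966 0.6337 0.6521] grip 0.9990072275738217 0.0
mouth [201.5895 279.5162] [408.9097 186.3917]
mouthtop [200.1497 272.4208] [410.5747 184.3525]
mouthL [209.237  283.3876] [400.0878 185.0101]
mouthR [194.054  275.7015] [417.7426 187.775 ]
blind [228.0639 255.897 ] [403.6962 222.3121]
```

View pics/chk.png

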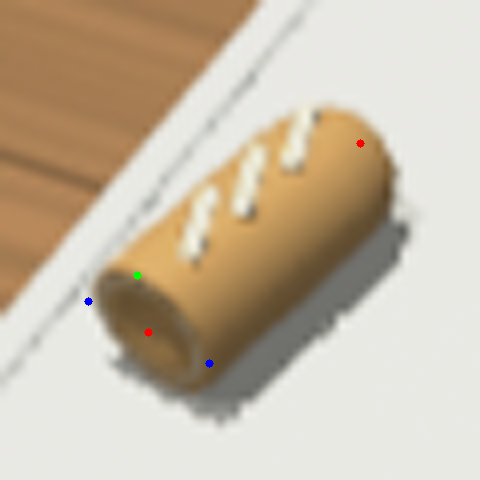

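The enlarged crop shows the bored roll with its dark open mouth at crop (150,330). The predicted mouth and blind-end points land on it to within about 1 px, so position and yaw are good. Descending now.

Request:
apply_moves:
  targets:
    - [0, 0, 0, -0.001, -0.0005, 0.055, 1]
    - [0, 0, 0, 0, 0, 0.055, 1]
    - [0, 0, 0, 0, 0, 0.055, 1]
    - [0, 0, 0, 0, 0, 0.05, 1]
    - [0, 0, 0, 0, 0, 0.03, 1]

```text
time_s: 3.32
tool_pos: [0.5832, -0.2355, 0.0648]
tool_rot: [[-0.99, 0.143, -0.002], [0.143, 0.99, 0.001], [0.002, 0.0, -1.0]]
wrist_force: [-0.2, 1.1, 0.5]
grip_width: 0.997
grasp_force: 0.0
```

Request:
apply_moves:
  targets:
    - [0, 0, 0, 0, 0, 0.02, 1]
    - [0, 0, 0, 0, 0, 0.017, 1]
    - [0, 0, 0, 0, 0, 0, 1]

```text
time_s: 3.7
tool_pos: [0.5833, -0.2359, 0.0289]
tool_rot: [[-0.99, 0.141, -0.001], [0.141, 0.99, 0.0], [0.001, 0.0, -1.0]]
wrist_force: [0.1, -0.0, -0.6]
grip_width: 1.0
grasp_force: 0.0
```

Run:
```python
from h import *
o=togo((.583,-.237,.027),Rdown(-8))
S=optics.capture("scene");T=optics.capture("top")
f=lambda I,u,v:cv2.resize(I[v-40:v+40,u-40:u+40],(400,400),interpolation=cv2.INTER_CUBIC)
cv2.imwrite("pics/grasp.png",np.hstack([f(S,213,260),f(T,407,204)]))
```

```text
t 3.7 tcp [ 0.5833 -0.2359  0.0289] shift [ 0.0001 -0.0012  0.0019] turn [ 0.0125 -0.0498 -0.086 ]
joints [  4.6673  45.4134  19.0352  98.4055 -21.2736  39.8191 116.8575] F [ 0.1137 -0.0436 -0.6417] grip 0.9995715408776485 0.0
```

View pics/grasp.png

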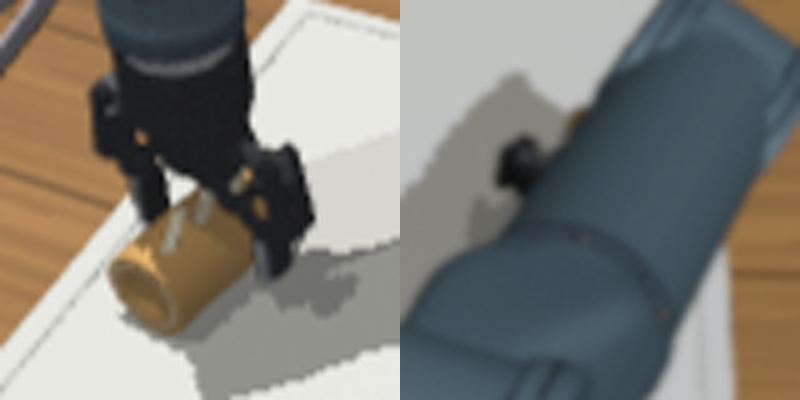

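The fingers straddle the roll near its middle, and the hole mouth is clear at crop (145,290). Closing with 40 N.

Request:
apply_moves:
  targets:
    - [0, 0, 0, 0, -0.001, 0.001, 0]
    - [0, 0, 0, 0, 0, 0, -0.5]
    - [0, 0, 0, 0, 0, 0, -1]
    - [0, 0, 0, 0, 0, 0, -1]
    - [0, 0, 0, 0, 0, 0, -1]
  grip_force: 40

```text
time_s: 4.42
tool_pos: [0.5838, -0.2375, 0.0295]
tool_rot: [[-0.99, 0.141, 0.001], [0.141, 0.99, -0.0], [-0.001, -0.0, -1.0]]
wrist_force: [-2.0, 0.6, 5.7]
grip_width: 0.674
grasp_force: 42.3
```

Request:
apply_moves:
  targets:
    - [0, 0, 0, 0, 0, 0, -1]
    - [0, 0, 0, 0, 0, -0.01, -1]
    - [0, 0, 0, 0, 0, -0.025, -1]
    - [0, 0, 0, 0, 0, -0.04, -1]
    - [0, 0, 0, 0, 0, -0.05, -1]

```text
time_s: 5.05
tool_pos: [0.5826, -0.2367, 0.1544]
tool_rot: [[-0.99, 0.14, -0.001], [0.14, 0.99, 0.001], [0.001, 0.0, -1.0]]
wrist_force: [0.9, -1.2, -0.2]
grip_width: 0.675
grasp_force: 43.1
```

Request:
apply_moves:
  targets:
    - [0, 0, 0, 0, 0, -0.05, -1]
    - [0, 0, 0, 0, 0, -0.05, -1]
    - [0, 0, 0, 0, 0, -0.05, -1]
    - [0, 0, 0, 0, 0, -0.04, -1]

```text
time_s: 5.55
tool_pos: [0.5832, -0.2373, 0.3463]
tool_rot: [[-0.99, 0.14, 0.002], [0.14, 0.99, -0.001], [-0.002, -0.0, -1.0]]
wrist_force: [0.0, 0.5, -0.5]
grip_width: 0.678
grasp_force: 43.1
```

Run:
```python
from h import *
o=togo((.57,-.237,.34),Rdown(-90))
```

```text
t 5.55 tcp [ 0.5832 -0.2373  0.3463] shift [ 0.0131 -0.0016  0.0063] turn [ 0.0806  0.1128 81.9238]
joints [ -1.1974  24.8685  27.7185  84.7388 -11.8169  73.1675 109.6558] F [ 0.027  0.505 -0.515] grip 0.6777100685520451 43.07373661547899
```

The roll is held: opening is about 58 mm and grip 43 N. Next I yaw it so its bored end points right, then tip it about the closing line.

Request:
apply_moves:
  targets:
    - [0, 0, 10, 0, 0, 0, -1]
    - [0, 0, 10, 0, 0, 0, -1]
    - [0, 0, 10, 0, 0, 0, -1]
    - [0, 0, 10, 0, 0, 0, -1]
    - [0, 0, 10, 0, 0, 0, -1]

```text
time_s: 6.18
tool_pos: [0.583, -0.2369, 0.3439]
tool_rot: [[-0.524, 0.852, 0.0], [0.852, 0.524, 0.0], [0.0, 0.0, -1.0]]
wrist_force: [-0.8, -0.3, -0.7]
grip_width: 0.677
grasp_force: 43.1
```

Request:
apply_moves:
  targets:
    - [0, 0, 10, 0, 0, 0, -1]
    - [0, 0, 10, 0, 0, 0, -1]
    - [0, 0, 10, 0, 0, 0, -1]
    - [0, -5, 0, 0, 0, 0, -1]
    - [0, -10, 0, 0, 0, 0, -1]

```text
time_s: 6.8
tool_pos: [0.5824, -0.2398, 0.3446]
tool_rot: [[-0.028, 1.0, 0.01], [0.964, 0.029, -0.263], [-0.263, 0.002, -0.965]]
wrist_force: [0.1, 0.2, -1.3]
grip_width: 0.673
grasp_force: 43.1
```

Request:
apply_moves:
  targets:
    - [0, -10, 0, 0, 0, 0, -1]
    - [0, -10, 0, 0, 0, 0, -1]
    - [0, -10, 0, 0, 0, 0, -1]

```text
time_s: 7.18
tool_pos: [0.5837, -0.236, 0.3443]
tool_rot: [[-0.023, 0.999, 0.027], [0.705, 0.036, -0.709], [-0.709, 0.003, -0.705]]
wrist_force: [0.3, -0.1, -1.2]
grip_width: 0.676
grasp_force: 43.1
```

```bash
cat >> h.py <<'E'
def Rup(az): # tool x down, tool z horizontal at azimuth az
    a=np.radians(az);z=np.array([np.cos(a),np.sin(a),0]);x=np.array([0,0,-1.]);return np.c_[x,np.cross(z,x),z]
E
python3 - <<'E'
from h import *
o=togo((.58,-.237,.34),Rup(-88))
E
```

```text
t 7.175 tcp [ 0.5837 -0.236   0.3443] shift [ 0.0024 -0.0038  0.0036] turn [  0.1039 -44.8299  -0.148 ]
joints [-48.7345  37.228   65.5382 101.5685  13.7325  51.9072   2.8219] F [ 0.3052 -0.0747 -1.2334] grip 0.6759335842712978 43.08494009077549
```

Request:
apply_moves:
  targets:
    - [0, -8, 0, 0, 0, 0, -1]
    - [0, -8, 0, 0, 0, 0, -1]

```text
time_s: 7.42
tool_pos: [0.5839, -0.2357, 0.3437]
tool_rot: [[-0.016, 0.999, 0.032], [0.482, 0.036, -0.875], [-0.876, 0.002, -0.482]]
wrist_force: [-0.3, -0.2, -1.5]
grip_width: 0.673
grasp_force: 43.1
```

Run:
```python
from h import *
o=togo((.58,-.237,.34),Rup(-88))
```

```text
t 7.425 tcp [ 0.5839 -0.2357  0.3437] shift [ 0.0027 -0.004   0.0028] turn [  0.0834 -28.8263  -0.0793]
joints [-54.7688  48.6356  69.4371 105.2243  21.9942  48.1094  -9.4602] F [-0.2617 -0.2354 -1.5181] grip 0.6733328238284604 43.101260773837566
```

Request:
apply_moves:
  targets:
    - [0, -7, 0, 0, 0, 0, -1]
    - [0, -7, 0, 0, 0, 0, -1]

```text
time_s: 7.68
tool_pos: [0.584, -0.2359, 0.3433]
tool_rot: [[-0.008, 0.999, 0.035], [0.256, 0.036, -0.966], [-0.967, 0.001, -0.256]]
wrist_force: [-0.3, 0.6, -0.7]
grip_width: 0.675
grasp_force: 43.1
```

Run:
```python
from h import *
o=togo((.58,-.237,.34),Rup(-88))
```

```text
t 7.675 tcp [ 0.584  -0.2359  0.3433] shift [ 0.0029 -0.004   0.0017] turn [  0.063  -14.8596  -0.0652]
joints [-57.0861  59.6396  70.2417 107.153   29.0413  47.131  -21.0273] F [-0.337   0.6215 -0.6919] grip 0.6745643227892921 43.11531152576208
```

Request:
apply_moves:
  targets:
    - [0, -7, 0, 0, 0, 0, -1]
    - [0, -6, 0, 0, 0, 0, -1]
    - [0, -1.9, 0, 0, 0, 0, -1]
    - [0, 0, 0, 0, 0, 0, -1]
    - [0, 0, 0, 0, 0, 0, -1]

```text
time_s: 8.3
tool_pos: [0.5833, -0.2373, 0.3443]
tool_rot: [[0.002, 0.999, 0.033], [0.004, 0.033, -0.999], [-1.0, 0.002, -0.004]]
wrist_force: [0.4, -0.5, 0.1]
grip_width: 0.675
grasp_force: 43.1
```

Run:
```python
from h import *
o=togo((.58,-.237,.34),Rup(-88));print(np.array(o["tool_rot"])[:,0])
S=optics.capture("scene");T=optics.capture("top")
print(proj("scene",o["tool_pos"]),proj("top",o["tool_pos"]))
u,v=proj("scene",o["tool_pos"]).astype(int)
cv2.imwrite("pics/s_tip.png",cv2.resize(S[v-80:v+120,max(u-110,0):u+150],(780,600),interpolation=cv2.INTER_CUBIC))
cv2.imwrite("pics/t_tip.png",T)
```

```text
t 8.3 tcp [ 0.5833 -0.2373  0.3443] shift [ 0.0043 -0.0033 -0.0004] turn [-0.09   -0.2053 -0.125 ]
joints [-57.8028  72.1674  70.6292 107.8045  34.4504  48.2399 -31.8163] F [ 0.4462 -0.4902  0.0614] grip 0.674550104998548 43.12996365129948
[ 0.0021  0.0037 -1.    ]
[200.7263 185.362 ] [426.5683 183.0135]
```

View pics/s_tip.png

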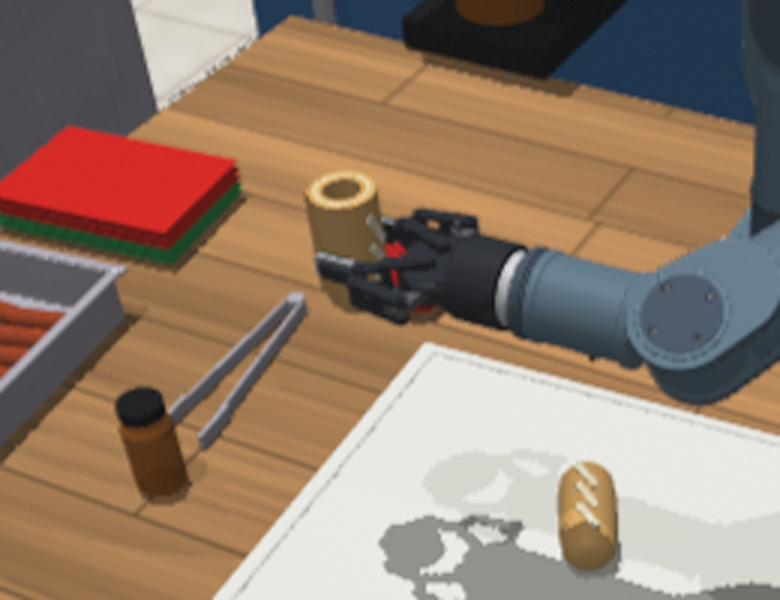

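View pics/t_tip.png

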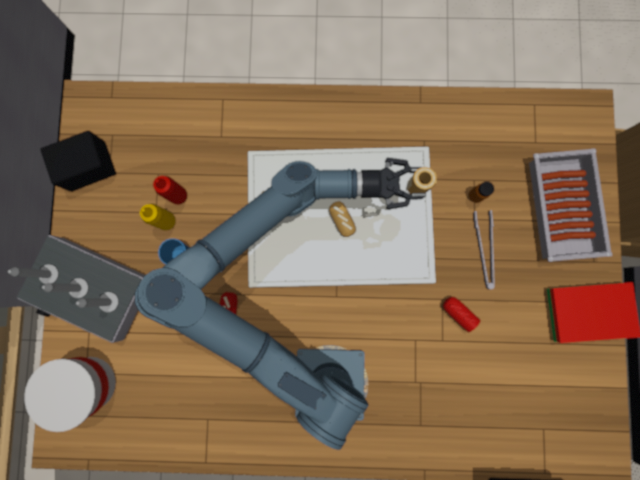

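The scene crop shows the roll upright in the gripper, hole up, mouth at crop (345,185). The top view shows the open mouth at (423,180), with the plain rolls and other items undisturbed. I'll check the tilt numerically.

Run:
```python
from h import *
o=telemetry.get_obs();R=np.array(o["tool_rot"]);g=np.array(o["tool_pos"])-.022*R[:,2]
for n in("scene","top"):
    I=optics.capture(n);hsv=cv2.cvtColor(I,cv2.COLOR_BGR2HSV);p=proj(n,g+[0,0,.06])
    m=cv2.inRange(hsv,(12,40,170),(35,140,255)) # pale crumb
    k=np.zeros_like(m);cv2.circle(k,tuple(int(v) for v in p),22,255,-1);m&=k
    c=max(cv2.findContours(m,0,2)[0],key=cv2.contourArea);(u,v),s,a=cv2.fitEllipse(c)
    print(n,"rim",(u,v),s,a,"pred",p,"d at rim plane",ray(n,(u,v),g[2]+.06)-g-[0,0,.06])
# two-view rim centre by least squares is unneeded if both agree; roll side edges in scene:
I=optics.capture("scene");hsv=cv2.cvtColor(I,cv2.COLOR_BGR2HSV);pu,pv=proj("scene",g+[0,0,.05])
m=cv2.inRange(hsv,(12,90,60),(28,200,255))
for dz in(.05,.04,.03,.02): 
    print(dz,proj("scene",g+[0,0,dz]),I[int(proj("scene",g+[0,0,dz])[1]),170:222,::-1].sum(1).tolist())
```

```text
scene rim (203.77923583984375, 162.0574951171875) (27.948101043701172, 41.5335807800293) 96.58194732666016 pred [204.9101 167.592 ] d at rim plane [-0.0202 -0.0166  0.    ]
top rim (425.0113525390625, 177.15414428710938) (21.20845603942871, 22.103158950805664) 65.47573852539062 pred [423.026  177.5792] d at rim plane [ 0.0012 -0.005  -0.    ]
0.05 [205.4592 170.9677] [251, 262, 298, 318, 332, 345, 354, 366, 379, 391, 404, 412, 413, 409, 407, 406, 408, 406, 402, 398, 392, 337, 357, 488, 550, 609, 565, 468, 362, 272, 234, 234, 237, 245, 253, 256, 257, 313, 392, 508, 553, 580, 544, 479, 361, 243, 395, 431, 432, 435, 435, 436]
0.04 [206.0026 174.3084] [401, 421, 420, 417, 413, 407, 403, 399, 390, 386, 385, 385, 384, 380, 378, 374, 363, 348, 338, 347, 358, 367, 275, 241, 247, 251, 296, 348, 393, 420, 426, 427, 443, 431, 428, 402, 367, 355, 279, 243, 239, 236, 231, 225, 222, 220, 289, 388, 406, 408, 405, 407]
0.03 [206.5404 177.6145] [424, 425, 425, 427, 425, 425, 425, 423, 422, 422, 423, 421, 423, 422, 417, 413, 406, 402, 396, 396, 392, 390, 328, 252, 246, 249, 252, 254, 258, 256, 259, 259, 259, 252, 254, 254, 253, 244, 242, 242, 240, 237, 269, 354, 278, 225, 214, 338, 362, 357, 357, 361]
0.02 [207.0727 180.8867] [416, 415, 414, 414, 414, 415, 419, 419, 421, 424, 430, 430, 432, 431, 432, 430, 429, 429, 426, 425, 422, 426, 425, 305, 246, 247, 252, 256, 254, 256, 258, 255, 256, 254, 253, 253, 250, 249, 246, 245, 240, 236, 248, 281, 296, 299, 274, 181, 98, 90, 141, 161]
```

The rim centre lies within about 1–2 mm of where an upright roll would put it, in both views, so the tilt is under about 2°. The tool axis is within 0.3°, the arm is still, and the grip is steady. Handing in.

```bash
python3 -c "
from workcell import workorder
print(workorder.job_done())"
```

```text
the job is handed in; nothing more can be done
None
```

I picked up the bored roll and handed the job in with it held steady, hole straight up to within about 2°, its lower end about 26 cm above the board; the two plain rolls were left lying on the board and nothing around it was disturbed.

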